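Hook the dropped nut out from under the bench shelf

ROBOT

A 7-joint arm with a two-finger parallel gripper is mounted at the origin on the work surface. World frame = base frame: x ahead of the robot, y to its left, z up, the work surface at z = 0. Lengths are in mm, angles in degrees, forces in N, time in s.
With the tool pointing down it reaches from about 425 to 825 mm from the base axis. Payload 3.6 kg.
Tool frame: the origin (TCP) lies midway between the tips of the shut fingers; the grasp point (between the pads) lies 19 mm behind it; z points along the fingers, x is the direction in which the jaws open and shut, and the axes are right-handed (so a half turn about z gives the same grasp; the last joint's range is limited). The gripper opens to 85 mm and grips with 20 to 120 N. Pads are 22 mm wide; open, the fingers measure 114 mm over their backs; the gripper's body (76 mm by 85 mm) begins 54 mm behind the grasp point. The pads swing forward as they close: fully open they stand 13 mm farther back than shut.
Start: joints at [65.861, 35.231, -0.722, 81.555, 0.464, 63.22, -2.315], TCP at [250.014, -599.963, 231.297] pointing down, gripper open.
Joint ranges: [-178.69, 178.69], [-17.37, 117.87], [-77.05, 75.6], [15.02, 138.74], [-78.02, 258.01], [0.78, 113.62], [-162.83, 162.83]. Speed limits (degrees/s): [159.86, 159.86, 180, 180, 180, 180, 180].

INTERFACE

Orientations are given as a 3x3 rotation matrix whose columns are the frame's x, y, z axes.
In Python, from workcell import bot gives the robot as it stands. The module is installed in compiled form; this text tells all that it offers.
- The arm moves only by the tool arm_command, never from a script. Its argument "series" is one flat list of numbers, 7 for each row, row after row: the shift along the tool's x, y, z in m, then the turn, a rotation vector about the tool's x, y, z in rad, then the closure, from 0 (fully open) to 1 (shut). In form: [dx, dy, dz, ax, ay, az, fingers, dx, dy, dz, ax, ay, az, fingers, ...]. A call has 1 to 10 rows; each row is the pose to reach, as a shift and turn from the pose commanded when the call began, along the tool's axes at that moment; what a row does not reach only later rows make up. A row lasts 1/8 s, in which the tool goes at most 62.5 mm and 10.7 degrees, less where a joint would pass 70% of its speed; a pose out of reach is approached as far as the arm can. A call with a gripper value outside its range is refused whole. The fingers move at their own pace and stop on an object; "grip_force" is the grip in N (left out, the last holds). Time passes only in rows, so rows that repeat a pose let the fingers close. It gives the time, the measured TCP pose, the force and the opening at its end, in the units of the state.
- bot.read_state(): the state, without advancing time (a new reading comes with each control period).
- bot.snapshot(name): name is "scene" or "top"; returns (picture, depth): 400x640x3 uint8, blue, green, red; 400x640 float32, mm along the optical axis (not along the pixel's ray), 0 where there is no reading.
- bot.camera_params(name): a dict with "camera_matrix" (3x3 intrinsics, pixels), "dist" ([k1, k2, p1, p2, k3] as OpenCV has them; the pictures are not rectified), "world_from_camera" (4x4, takes a point from camera to world coordinates). Camera axes: x right, y down, z forward; pixel columns grow to the right and rows downward; lengths in mm; the calibration is good to about 2 mm. A picture is of the moment at which its call begins. camera_params takes no time and is no camera call.
- bot.finish_job(): hands the job in, once; it reports no verdict.
Trained networks look in the newest picture that a camera, given by its name, has taken for a name from the list of things; names that differ only in an ending like _2 or _b are one class to them, and where a whole thing is asked for, a point or a joint stands for the part that bears it (a point fixed in the world has none). Each returns a list of dicts, best first, with "confidence" (0 to 1); they miss things now and then, are a little off and sometimes report something else, mostly with a low value. They report only what shows in the picture. A call takes as long as a camera call. They do not tell look-alikes from the thing itself.
- bot.search_frame(query, camera): "box" ([left, top, right, bottom] in pixels, round what is visible of it).
The state is a dict: "t": time; "qpos": joint angles; "joint_velocities": joint speeds; "tau": joint torques, N m; "tcp_pos": TCP position; "eef_rot": TCP orientation; "force": force on the tool from outside, world axes, zero at the start; "ft_torque": the same for the moment, N m; "gripper_width": finger opening in mm.
Only numpy, scipy, OpenCV 4.12 (cv2) and the standard library are available. Lean on these libraries where they do the work, as an engineer would, in place of code of your own. Each camera call takes 0.05 s, during which the arm holds its last target.

TASK

A brass hex nut has rolled under the low wire shelf, where the gripper cannot get at it. Take up the red-handled hook, draw the nut fully out in front of the shelf with it while leaving the black collar where it lies, and lay the hook back down flat on the bench. Then pick up the nut and put it in the blue bin at the front left corner of the shelf.

Things in the scene. Friction and masses are not known exactly. Their poses are not given: they have to be found in the camera images.
- nut: Brass hex nut lying flat: 36 mm across flats, 42 across corners, 19 high, about 0.12 kg. Origin: centre of its underside; z up, x square to one flat (so flats face every 60 degrees from x). It starts on the bench under the shelf, left or right of the shelf's middle, its centre 35 to 70 mm behind the front edge.
- hook: Hook lying flat, 0.2 kg (mm). Origin: under the middle of the red handle (110 long, 20 wide, 30 high); x to the hook end, z up. Steel shank 8 wide to x=183, z 4 to 14. Crossbar x 175 to 183, z 0 to 16, on the +y side only, y -4 to 60; at its end a lip, y 52 to 60, back to x=163. The pocket (y 4 to 52) opens towards the handle. Centre of mass near x=50.
- rack: Fixed wire shelf with a blue bin at its front left corner (mm). Origin: middle of the shelf's front edge, at bench level; x away from the robot, y left, z up. Shelf 520 wide, 200 deep (x 0 to 200), 55 free beneath, top at 61, no gap for fingers; 10 mm legs at the corners only. Open bin on the bench: centre x=-90, y=295; 138 (x) by 128 (y) outside, 45 high, walls and floor 4.
- collar: Black ring lying on the bench under the shelf, on the other side of the shelf's middle from the nut, centres 140 to 220 mm apart: 46 mm outside diameter, 24 mm hole, 15 mm high. Origin: centre of its underside. To be left where it is.
Things that resemble listed ones, but are neither listed nor needed, are in the scene too. There is more than one size of the nut; the one meant has the size given above.

How it is judged:
By the outcome, as a careful person would: the job done as asked, in the order asked, and still so for the second after the job is handed in, with the robot touching nothing.
It also fails if it takes over 67 s, if anything falls off the work surface, if the arm or the gripper's body presses on something with over 40 N, if the wrist force passes 120 N, or if a joint passes its speed limit or range.

## Working session

There is one attempt and no reset: what is moved stays moved. The work goes in short steps, Python scripts to look and compute and a tool call to move; the robot and the scene stay as the last step left them, time stands still between calls to the robot, and variables do not carry over. Pictures are saved under pics/ and viewed, and the job is handed in when it is done.

Besides the shell and the picture viewer there is one more tool, called after "Emit:" by a JSON object that holds its "op" and its "data", one argument or row to a line. arm_command: Moves the arm, as the interface text tells. Its arguments: {"type":"object","properties":{"series":{"type":"array"},"grip_force":{"type":"number"}},"required":["series"]}

```bash
mkdir -p pics
cat > h.py <<'E'
import numpy as np, cv2
from workcell import bot
def snap(n,f):
    im,d=bot.snapshot(n); cv2.imwrite(f'pics/{f}.png',im); np.savez(f'pics/{f}.npz',im=im,d=d); return im,d
def px2w(n,u,v,depth):
    c=bot.camera_params(n);K=np.array(c["camera_matrix"],float);D=np.array(c["dist"],float);T=np.array(c["world_from_camera"],float)
    p=cv2.undistortPoints(np.array([[[u,v]]],float).reshape(-1,1,2),K,D).reshape(2)
    return (T@np.array([p[0]*depth,p[1]*depth,depth,1]))[:3]
def pxz(n,u,v,z):
    c=bot.camera_params(n);K=np.array(c["camera_matrix"],float);D=np.array(c["dist"],float);T=np.array(c["world_from_camera"],float)
    p=cv2.undistortPoints(np.array([[[u,v]]],float),K,D).reshape(2)
    r=T[:3,:3]@np.array([p[0],p[1],1]);s=(z-T[2,3])/r[2];return T[:3,3]+s*r
def cloud(n,d):
    c=bot.camera_params(n);K=np.array(c["camera_matrix"],float);D=np.array(c["dist"],float);T=np.array(c["world_from_camera"],float)
    h,w=d.shape;uv=np.stack(np.meshgrid(np.arange(w),np.arange(h)),-1).reshape(-1,1,2).astype(float)
    p=cv2.undistortPoints(uv,K,D).reshape(h,w,2)
    P=np.dstack([p[...,0]*d,p[...,1]*d,d])@T[:3,:3].T+T[:3,3]; P[d<=0]=np.nan; return P
E
python3 - <<'E'
from h import *
for n in("scene","top"):
    snap(n,n+"0"); print(n,np.round(bot.camera_params(n)["world_from_camera"],3).tolist(), np.round(bot.camera_params(n)["camera_matrix"],1).tolist())
    for q in("nut","hook","rack","collar"): print(q,[(np.round(r["box"]).tolist(),round(r["confidence"],2)) for r in bot.search_frame(q,n)])
s=bot.read_state();print({k:np.round(v,3).tolist() for k,v in s.items()})
E
```

```text
scene [[0.645, 0.468, -0.604, 1016.504], [0.764, -0.384, 0.518, -494.093], [0.01, -0.796, -0.606, 480.816], [0.0, 0.0, 0.0, 1.0]] [[377.2, 0.0, 324.6], [0.0, 377.2, 198.8], [0.0, 0.0, 1.0]]
nut [([388.0, 155.0, 415.0, 176.0], 0.88), ([433.0, 202.0, 461.0, 225.0], 0.75)]
hook [([180.0, 192.0, 281.0, 271.0], 0.76)]
rack [([287.0, 121.0, 572.0, 392.0], 0.77)]
collar [([373.0, 239.0, 399.0, 264.0], 0.82)]
top [[-0.006, -0.995, 0.1, 520.066], [-1.0, 0.004, -0.02, -86.142], [0.02, -0.1, -0.995, 814.952], [0.0, 0.0, 0.0, 1.0]] [[397.9, 0.0, 316.2], [0.0, 397.9, 199.0], [0.0, 0.0, 1.0]]
nut [([310.0, 202.0, 337.0, 231.0], 0.87), ([187.0, 201.0, 220.0, 230.0], 0.71), ([229.0, 123.0, 247.0, 144.0], 0.61)]
hook [([385.0, 195.0, 433.0, 314.0], 0.72)]
rack [([91.0, 50.0, 418.0, 240.0], 0.58)]
collar [([312.0, 124.0, 330.0, 146.0], 0.69)]
{'t': 0.5, 'qpos': [65.861, 35.233, -0.724, 81.56, 0.464, 63.221, -2.316], 'joint_velocities': [-0.018, -0.026, -0.025, -0.069, -0.056, 0.055, -0.018], 'tau': [-0.001, -46.865, 0.259, -17.116, 0.01, 0.002, -0.0], 'tcp_pos': [250.013, -599.913, 231.249], 'eef_rot': [[0.385, -0.923, -0.0], [-0.923, -0.385, 0.0], [-0.0, -0.0, -1.0]], 'force': [0.351, 0.025, 0.118], 'ft_torque': [0.018, -0.066, 0.058], 'gripper_width': 85.36}
```

View pics/scene0.png

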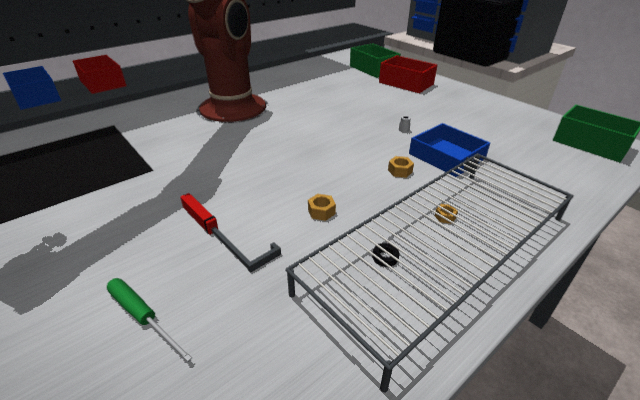

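View pics/top0.png

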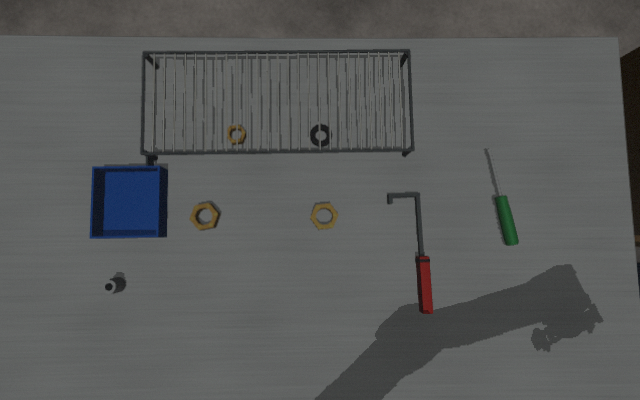

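The top view shows three nuts: A at (237,134) under the shelf, B at (323,216) and C at (205,216) out in front. The collar is at (320,135) and the hook at (385-433,190-314). I'll measure each one and check a crop.

Run:
```python
from h import *
z=np.load('pics/top0.npz');im,d=z['im'],z['d'];P=cloud('top',d)
cv2.imwrite('pics/c1.png',np.vstack([cv2.resize(im[40:250,80:440],None,fx=2.2,fy=2.2,interpolation=3)]))
cv2.imwrite('pics/c2.png',np.hstack([cv2.resize(im[105:165,200:350],None,fx=5,fy=5,interpolation=3)]))
# depths/heights
hsv=cv2.cvtColor(im,cv2.COLOR_BGR2HSV)
m=((hsv[...,1]>90)&(hsv[...,0]>8)&(hsv[...,0]<30)).astype(np.uint8)
n,l,s,c=cv2.connectedComponentsWithStats(m)
for i in range(1,n):
    if s[i,4]>40:
        Q=P[l==i];zt=np.nanpercentile(Q[:,2],80)
        pts=np.argwhere(l==i)[:,::-1]; W=np.array([pxz('top',u,v,18)[:2] for u,v in pts])
        (cx,cy),(w,h),a=cv2.minAreaRect(W.astype(np.float32))
        print('nut',s[i],np.round(c[i]),'z',np.round(zt,1),'ctr',round(cx),round(cy),'size',round(w,1),round(h,1),a)
m=((hsv[...,2]<45)).astype(np.uint8); 
r=m[120:150,305:335]; pts=np.argwhere(r)+[120,305]; 
W=np.array([pxz('top',u,v,15)[:2] for v,u in pts]);print('collar',W.min(0),W.max(0),W.mean(0))
# red handle
m=((hsv[...,1]>120)&((hsv[...,0]<6)|(hsv[...,0]>174))).astype(np.uint8)
n,l,s,c=cv2.connectedComponentsWithStats(m)
i=1+np.argmax(s[1:,4]);pts=np.argwhere(l==i);W=np.array([pxz('top',u,v,30)[:2] for v,u in pts]);print('handle',cv2.minAreaRect(W.astype(np.float32)),np.nanmedian(P[l==i],0))
zz=P[...,2]
for (u,v) in [(390,195),(420,197),(389,202),(420,230),(150,153),(405,153),(412,152),(143,153),(145,52),(408,52)]:print((u,v),np.round(P[v,u],0),np.round(pxz('top',u,v,61 if v<180 else 12),1))
```

```text
nut [ 621   47   19  115 1159] [632.  97.] z -128.6 ctr 796 -751 size 36.9 242.5 85.73893737792969
nut [238 125   8  19  83] [241. 134.] z 20.2 ctr 734 49 size 37.4 14.2 0.6668630838394165
nut [228 126   8  18  82] [231. 134.] z 20.7 ctr 733 69 size 35.4 14.2 0.7068813443183899
nut [629 157  11  18  60] [636. 166.] z -134.7 ctr 666 -748 size 20.0 34.8 85.18092346191406
nut [190 203  29  27 377] [204. 216.] z 26.9 ctr 567 121 size 50.2 56.1 11.053689002990723
nut [311 203  27  26 314] [324. 216.] z 27.3 ctr 567 -118 size 52.2 50.2 89.71249389648438
collar [ 709.38342338 -133.52058055] [755.46970887 -90.36631813] [ 732.13253648 -110.41668647]
handle ((425.2577209472656, -311.7326965332031), (97.92215728759766, 23.65662956237793), 1.7986032962799072) [ 425.00232192 -313.54686621   30.38955292]
(390, 195) [ 608. -252.   14.] [ 608.2 -252.7   12. ]
(420, 197) [ 605. -317.   -0.] [ 603.8 -313.8   12. ]
(389, 202) [ 594. -250.   15.] [ 593.9 -250.3   12. ]
(420, 230) [ 537. -311.   14.] [ 536.8 -311.6   12. ]
(150, 153) [685. 214.  63.] [685.1 214.4  61. ]
(405, 153) [ 692. -282.   25.] [ 684.3 -273.5   61. ]
(412, 152) [ 700. -304.   -3.] [ 686.2 -287.2   61. ]
(143, 153) [685. 227.  62.] [685.1 227.4  61. ]
(145, 52) [884. 229.  63.] [884.6 229.9  61. ]
(408, 52) [ 887. -285.   61.] [ 887.1 -284.8   61. ]
```

View pics/c1.png

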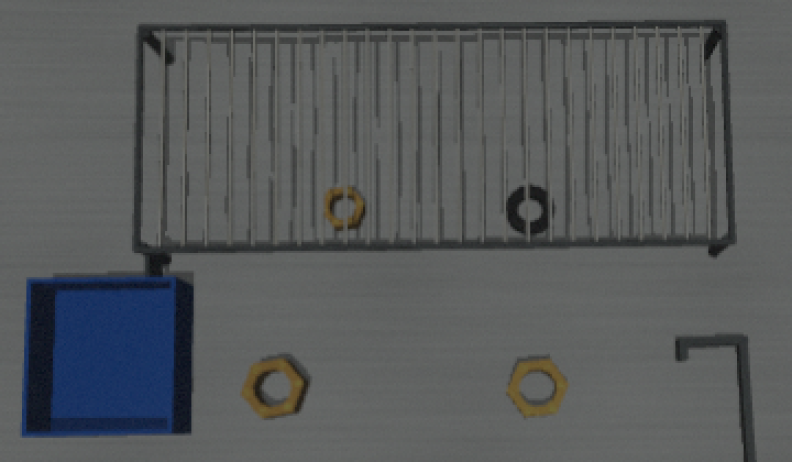

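View pics/c2.png

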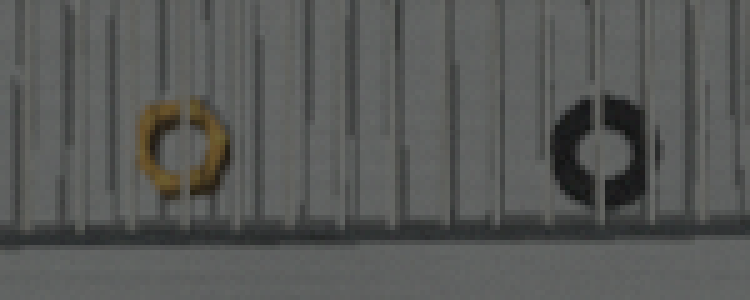

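Nut A is about 36–42 mm with its top at z≈20, so it matches the description. B and C are about 50+ mm with tops at 27, so they're decoys. Next I refine the hook, rack, bin and nut poses.

```bash
cat >> h.py <<'E'
def rel(pos,yaw,base=None):
    """yaw = world angle (deg) of tool x, tool pointing down"""
    from scipy.spatial.transform import Rotation as R
    s=bot.read_state();p0=np.array(s["tcp_pos"]);R0=np.array(s["eef_rot"])
    y=np.radians(yaw);x=np.array([np.cos(y),np.sin(y),0]);zz=np.array([0,0,-1.]);Rt=np.column_stack([x,np.cross(zz,x),zz])
    return np.round(R0.T@(np.array(pos)-p0)/1000,4).tolist(),np.round(R.from_matrix(R0.T@Rt).as_rotvec(),4).tolist()
E
python3 - <<'E'
from h import *
z=np.load('pics/top0.npz');im,d=z['im'],z['d'];P=cloud('top',d)
cv2.imwrite('pics/c3.png',cv2.resize(im[180:325,370:450],None,fx=4,fy=4,interpolation=3))
# hook by height from depth
Z=P[...,2]
for v in range(205,255,8):
    u=[u for u in range(395,440) if im[v,u].max()<75 and Z[v,u]>5]; 
    if u: print(v,u[0],u[-1],np.round(pxz('top',np.mean(u),v,14),1))
for v in range(260,312,10):
    u=[u for u in range(405,445) if Z[v,u]>22]
    if u: print('h',v,u[0],u[-1],np.round(pxz('top',np.mean(u),v,30),1))
u0=425
print('handle ends',[v for v in range(240,330) if Z[v,426]>22][::1][0],[v for v in range(240,330) if Z[v,426]>22][-1])
for u in(395,405,412):
    v=[v for v in range(185,207) if Z[v,u]>6];print('cb',u,v[0],v[-1],np.round(pxz('top',u,np.mean(v),16),1))
# rack front bar
for u in range(170,400,40):
    v=[v for v in range(145,165) if Z[v,u]>50];print('front',u,v,np.round(pxz('top',u,v[-1]+.5,61),1))
for v in (70,100,130):
    for r in(range(130,165),range(395,425)):
        u=[u for u in r if Z[v,u]>50];print('side',v,u[0],u[-1],np.round(pxz('top',u[0]-.5,v,61),1),np.round(pxz('top',u[-1]+.5,v,61),1))
for uv in((92,167),(167,167),(166,238),(91,238)):print('bin',np.round(pxz('top',*uv,45),1))
for uv in((237,134.),):print('nut',np.round(pxz('top',*uv,19),1)) 
print('hook tools',rel((445,-312,120),-89))
E
# scene cross-check
python3 - <<'E'
from h import *
for u,v,zz in((446,212,19),(386,254,15)):print(np.round(pxz('scene',u,v,zz),1))
E
```

```text
205 416 420 [ 587.3 -308.6   14. ]
213 416 420 [ 571.1 -308.1   14. ]
221 417 421 [ 554.9 -309.6   14. ]
229 417 421 [ 538.8 -309.1   14. ]
237 418 422 [ 522.7 -310.5   14. ]
245 418 422 [ 506.8 -310.    14. ]
253 419 423 [ 490.9 -311.5   14. ]
h 260 418 429 [ 477.8 -311.4   30. ]
h 270 419 429 [ 458.5 -311.7   30. ]
h 280 420 430 [ 439.3 -312.9   30. ]
h 290 421 431 [ 420.2 -314.2   30. ]
h 300 422 431 [ 401.2 -314.4   30. ]
h 310 422 432 [ 382.4 -314.7   30. ]
handle ends 257 313
cb 395 194 197 [ 606.7 -262.    16. ]
cb 405 194 197 [ 606.6 -282.3   16. ]
cb 412 193 197 [ 607.5 -296.5   16. ]
front 170 [151, 152, 153, 154] [682.2 176.8  61. ]
front 210 [151, 152, 153] [684.1 101.3  61. ]
front 250 [150, 151, 152] [686.   25.2  61. ]
front 290 [151, 152, 153] [683.9 -51.5  61. ]
front 330 [145, 146, 147, 148, 149, 150, 151, 152] [ 685.7 -128.5   61. ]
front 370 [149, 150, 151] [ 687.5 -205.8   61. ]
side 70 142 164 [848.3 235.5  61. ] [848.7 191.6  61. ]
side 70 399 410 [ 850.4 -265.1   61. ] [ 850.3 -288.8   61. ]
side 100 142 164 [788.7 233.7  61. ] [788.9 190.1  61. ]
side 100 400 411 [ 789.7 -265.6   61. ] [ 789.6 -289.1   61. ]
side 130 141 164 [729.7 233.6  61. ] [729.8 188.5  61. ]
side 130 401 413 [ 729.8 -266.    61. ] [ 729.7 -291.3   61. ]
bin [661.1 329.4  45. ]
bin [661.  187.4  45. ]
bin [523.9 185.   45. ]
bin [525.1 324.6  45. ]
nut [733.5  58.   19. ]
hook tools ([-0.1907, -0.2907, 0.1113], [-0.0, 0.0002, 0.3774])
[737.9  56.1  19. ]
[ 738. -115.   15.]
```

View pics/c3.png

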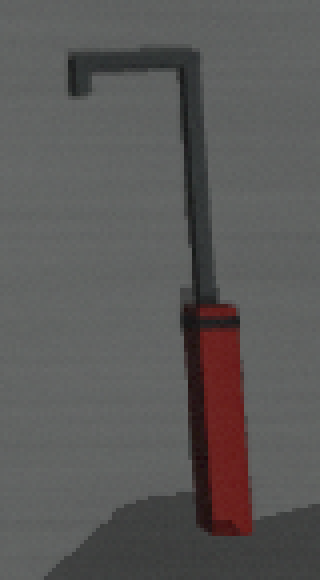

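Emit:
{"op": "arm_command", "data": {
  "series": [-0.0305,-0.046,0.02,0,0,0.06,0,-0.061,-0.092,0.04,0,0,0.12,0,-0.092,-0.139,0.055,0,0,0.18,0,-0.122,-0.185,0.07,0,0,0.24,0,-0.152,-0.23,0.09,0,0,0.3,0,-0.1905,-0.2885,0.111,0,0,0.363,0,-0.1905,-0.2885,0.111,0,0,0.363,0,-0.1905,-0.2885,0.111,0,0,0.363,0],
  "grip_force": 80
}}

```text
t: 1.5
tcp_pos: [443.6, -312.7, 120.3]
eef_rot: [[0.034, -0.999, -0.0], [-0.999, -0.034, -0.0], [0.0, 0.0, -1.0]]
force: [-0.2, -0.1, -0.1]
gripper_width: 85.6
```

Run:
```python
from h import *
print(np.round(bot.read_state()["tcp_pos"],1),np.round(bot.read_state()["eef_rot"],3).tolist(),rel((443,-313,4),-88.2))
```

```text
[ 443.6 -312.7  120.3] [[0.034, -0.999, -0.0], [-0.999, -0.034, -0.0], [0.0, 0.0, -1.0]] ([0.0003, 0.0006, 0.1163], [0.0001, -0.0001, 0.0029])
```

Emit:
{"op": "arm_command", "data": {
  "series": [0,0,0.04,0,0,0,0,0,0,0.08,0,0,0,0,0,0,0.105,0,0,0,0,0,0,0.116,0,0,0,0,0,0,0.116,0,0,0,0,0,0,0.116,0,0,0,1,0,0,0.116,0,0,0,1,0,0,0.116,0,0,0,1,0,0,0.116,0,0,0,1,0,0,0.116,0,0,0,1],
  "grip_force": 80
}}

```text
t: 2.75
tcp_pos: [443.4, -313.3, 5.0]
eef_rot: [[0.032, -0.999, 0.001], [-0.999, -0.032, -0.0], [0.001, -0.001, -1.0]]
force: [-0.9, 0.3, 5.9]
gripper_width: 18.6
```

Emit:
{"op": "arm_command", "data": {
  "series": [0,0,0,0,0,0,1,0,0,0,0,0,0,1,0,0,-0.03,0,0,0,1,0,0,-0.06,0,0,0,1,0,0,-0.06,0,0,0,1,0,0,-0.06,0,0,0,1]
}}

```text
t: 3.5
tcp_pos: [442.2, -312.5, 63.3]
eef_rot: [[0.032, -0.999, -0.002], [-0.999, -0.032, 0.001], [-0.001, 0.002, -1.0]]
force: [0.0, -0.1, -1.9]
gripper_width: 18.6
```

Run:
```python
from h import *
im,d=snap('top','t1');snap('scene','s1')
cv2.imwrite('pics/t1c.png',np.hstack([cv2.resize(im[170:330,350:470],None,fx=3,fy=3,interpolation=3)]))
print(np.round(bot.read_state()["tcp_pos"],1),bot.read_state()["force"])
P=cloud('top',d);Z=P[...,2]
for u in range(375,420,6):
    v=[v for v in range(165,215) if Z[v,u]>35]
    if v: print('cb',u,v[0],v[-1],np.round(np.nanmedian([P[w,u] for w in v],0),1))
for v in range(190,240,10):
    us=[u for u in range(405,440) if Z[v,u]>45]
    if us: print('sh',v,us,np.round(np.nanmedian([P[v,w] for w in us],0),1))
```

```text
[ 442.1 -312.4   62.9] [-0.54211026 -0.39306634 -1.92675914]
cb 393 192 198 [ 602.9 -248.3   59.9]
cb 399 191 201 [ 601.8 -256.7   74.6]
cb 405 191 195 [ 604.9 -267.9   75.2]
cb 411 191 195 [ 605.2 -279.7   73. ]
cb 417 190 194 [ 606.7 -290.9   74. ]
sh 190 [414, 415, 416, 417, 418, 419, 420, 421, 422, 423, 424, 425, 426, 427, 428] [ 610.6 -297.9   74.1]
sh 200 [423, 424, 425, 426, 427, 428] [ 591.9 -307.1   71.5]
sh 210 [424, 425, 426, 427, 428, 429] [ 572.9 -308.4   72.5]
sh 220 [425, 426, 427, 428, 429] [ 554.2 -308.4   72.3]
sh 230 [425, 426, 427, 428, 429, 430] [ 535.5 -309.    71.4]
```

View pics/t1.png

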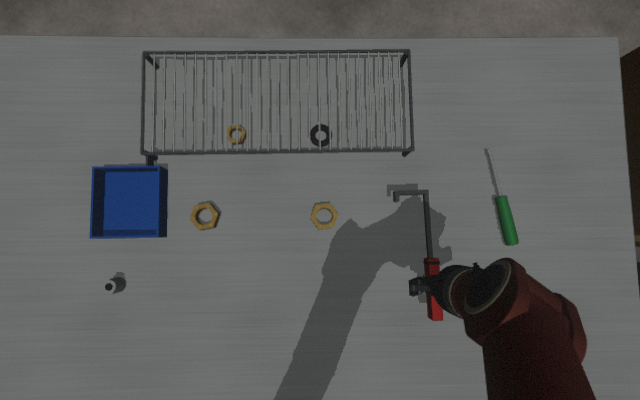

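View pics/s1.png

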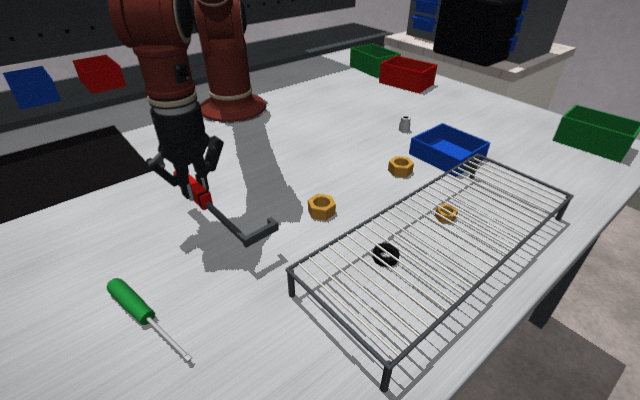

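The hook is held level, with its crossbar top at about 74 mm as expected. I'll carry it over to the insertion lane at y = -33.

Emit:
{"op": "arm_command", "data": {
  "series": [-0.046,-0.008,0,0,0,0,1,-0.095,-0.016,0,0,0,0,1,-0.145,-0.025,0,0,0,0.01,1,-0.195,-0.033,0,0,0,0.02,1,-0.245,-0.042,0,0,0,0.03,1,-0.278,-0.047,0,0,0,0.032,1,-0.278,-0.047,0,0,0,0.032,1,-0.278,-0.047,0,0,0,0.032,1]
}}

```text
t: 4.6
tcp_pos: [480.6, -34.5, 63.7]
eef_rot: [[-0.001, -1.0, -0.002], [-1.0, 0.001, -0.001], [0.001, 0.002, -1.0]]
force: [-0.6, -0.6, -1.6]
gripper_width: 18.6
```

Run:
```python
from h import *
print(rel((480,-33,7),-90),rel((622,-33,7),-90))
im,d=snap('top','t2')
P=cloud('top',d);Z=P[...,2]
m=(Z>45)&(P[...,0]>570)&(P[...,0]<675)&(P[...,1]>-60)&(P[...,1]<60)
Q=P[m];print(np.round(np.nanpercentile(Q,[2,50,98],axis=0),1))
```

```text
([-0.0015, 0.0005, 0.0567], [0.0016, -0.0008, -0.0007]) ([-0.0016, -0.1415, 0.0564], [0.0016, -0.0008, -0.0007])
[[573.6 -39.   61.9]
 [641.6 -26.9  73.2]
 [649.7  22.7  76.4]]
```

View pics/t2.png

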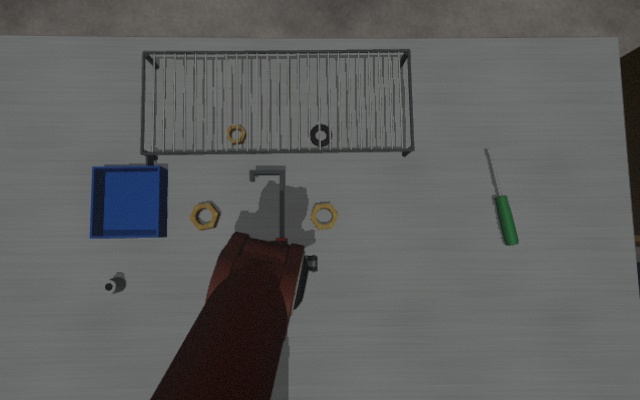

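Emit:
{"op": "arm_command", "data": {
  "series": [0,0,0.03,0,0,0,1,0,0,0.05,0,0,0,1,0,0,0.056,0,0,0,1,0,0,0.056,0,0,0,1,0,-0.03,0.056,0,0,0,1,0,-0.06,0.056,0,0,0,1,0,-0.09,0.056,0,0,0,1,0,-0.12,0.056,0,0,0,1,0,-0.141,0.056,0,0,0,1,0,-0.141,0.056,0,0,0,1]
}}

```text
t: 5.9
tcp_pos: [624.0, -34.0, 9.3]
eef_rot: [[-0.0, -1.0, 0.003], [-1.0, 0.0, -0.0], [0.0, -0.003, -1.0]]
force: [0.2, 1.1, -2.5]
gripper_width: 18.6
```

Run:
```python
from h import *
s=bot.read_state();print(s["tcp_pos"],s["force"],rel((622,29,7),-90))
im,d=snap('top','t3')
cv2.imwrite('pics/t3c.png',cv2.resize(im[100:240,180:360],None,fx=4,fy=4,interpolation=3))
```

```text
[623.9855108  -34.04867723   9.31056392] [ 0.19401285  1.09755556 -2.48868152] ([-0.063, 0.002, 0.0023], [-0.0034, -0.0003, -0.0001])
```

View pics/t3c.png

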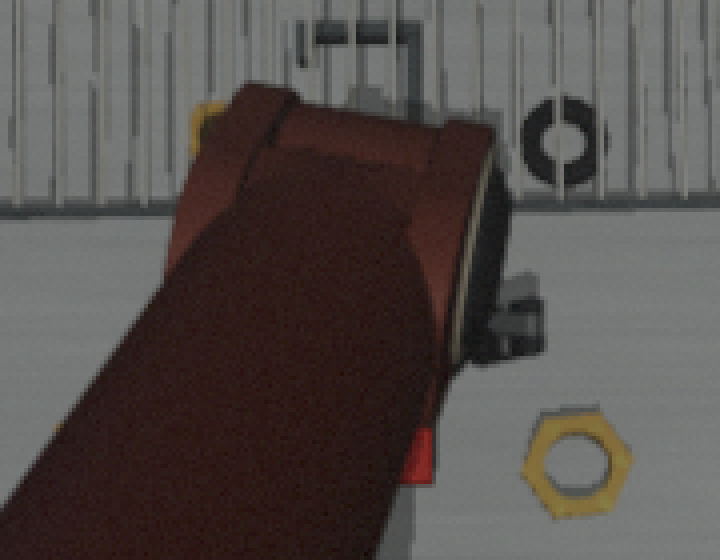

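Emit:
{"op": "arm_command", "data": {
  "series": [-0.02,0,0.002,0,0,0,1,-0.04,0,0.003,0,0,0,1,-0.063,0,0.003,0,0,0,1,-0.063,0,0.003,0,0,0,1]
}}

```text
t: 6.45
tcp_pos: [621.6, 35.0, 5.3]
eef_rot: [[0.007, -1.0, -0.001], [-1.0, -0.007, 0.004], [-0.004, 0.001, -1.0]]
force: [-0.2, 0.7, -1.4]
gripper_width: 18.9
```

Run:
```python
from h import *
s=bot.read_state();print(s["tcp_pos"],s["force"],rel((488,29,6),-90))
im,d=snap('top','t4')
a=cv2.resize(im[95:165,180:280],None,fx=5,fy=5,interpolation=3)
im,d=snap('scene','s4')
b=cv2.resize(im[160:300,330:500],(500,412),interpolation=3)[:350]
cv2.imwrite('pics/t4c.png',cv2.resize(np.vstack([a,b]),None,fx=.8,fy=.8))
```

```text
[621.58847081  35.04720768   5.25310738] [-0.19817876  0.72037633 -1.3943071 ] ([0.0051, 0.1336, -0.0007], [0.0006, 0.0038, 0.0069])
```

View pics/t4c.png

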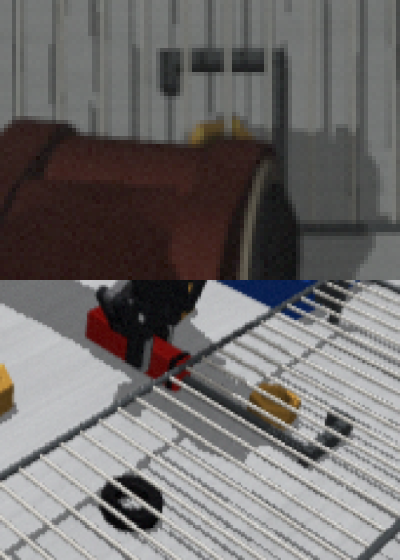

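Emit:
{"op": "arm_command", "data": {
  "series": [0,0,0,0,0,0,1,0,0,0,0,0,0,1]
}}

```text
t: 6.8
tcp_pos: [622.0, 27.8, 5.3]
eef_rot: [[-0.002, -1.0, -0.0], [-1.0, 0.002, -0.001], [0.001, 0.0, -1.0]]
force: [-0.2, -0.1, -2.0]
gripper_width: 18.3
```

Run:
```python
from h import *
s=bot.read_state();print(s["tcp_pos"],s["force"],rel((488,29,6),-90))
im,d=snap('top','t5')
cv2.imwrite('pics/t5c.png',cv2.resize(im[100:150,210:270],None,fx=10,fy=10,interpolation=3))
```

```text
[622.0060259   27.8064477    5.32827172] [-0.17058557 -0.11549667 -1.99134483] ([-0.0009, 0.134, -0.0006], [0.0003, -0.0008, -0.002])
```

View pics/t5c.png

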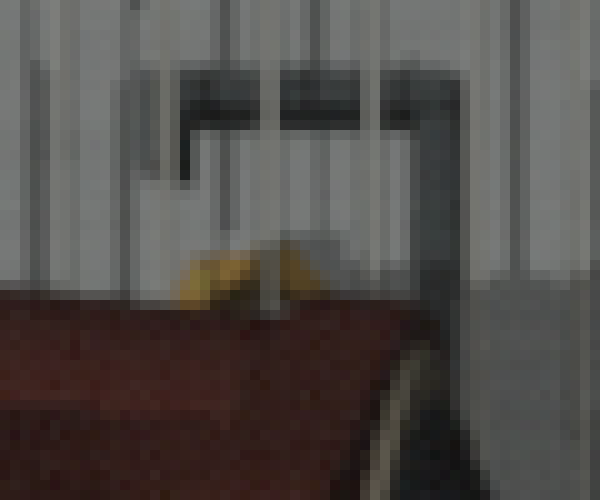

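Emit:
{"op": "arm_command", "data": {
  "series": [-0.003,0,0,0,0,0,1,-0.006,0,0,0,0,0,1,-0.007,0,0,0,0,0,1,-0.007,0,0,0,0,0,1,-0.007,0.01,0,0,0,0,1,-0.007,0.015,0,0,0,0,1,-0.007,0.015,0,0,0,0,1]
}}

```text
t: 7.72
tcp_pos: [606.4, 36.1, 5.4]
eef_rot: [[-0.0, -1.0, -0.001], [-1.0, 0.0, 0.0], [-0.0, 0.001, -1.0]]
force: [-0.0, -0.7, -1.7]
gripper_width: 18.7
```

Run:
```python
from h import *
s=bot.read_state();print(s["tcp_pos"],s["force"])
im,d=snap('top','t6')
cv2.imwrite('pics/t6c.png',cv2.resize(im[100:150,210:270],None,fx=10,fy=10,interpolation=3))
im,d=snap('scene','s6')
cv2.imwrite('pics/s6c.png',cv2.resize(im[170:270,380:500],None,fx=6,fy=6,interpolation=3))
```

```text
[606.37091065  36.11544264   5.42136976] [-0.01317262 -0.68097523 -1.72340992]
```

View pics/t6c.png

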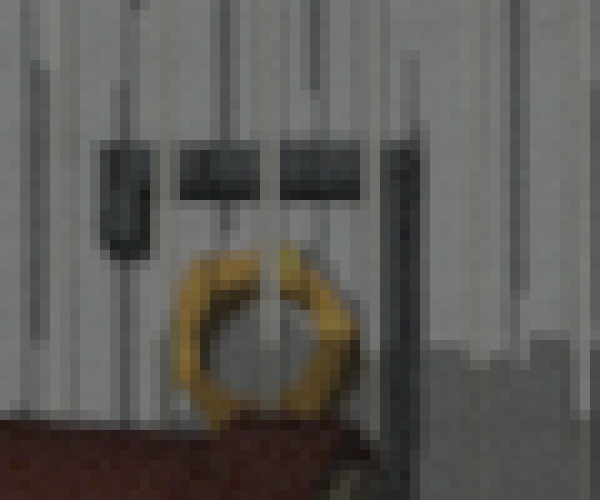

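View pics/s6c.png

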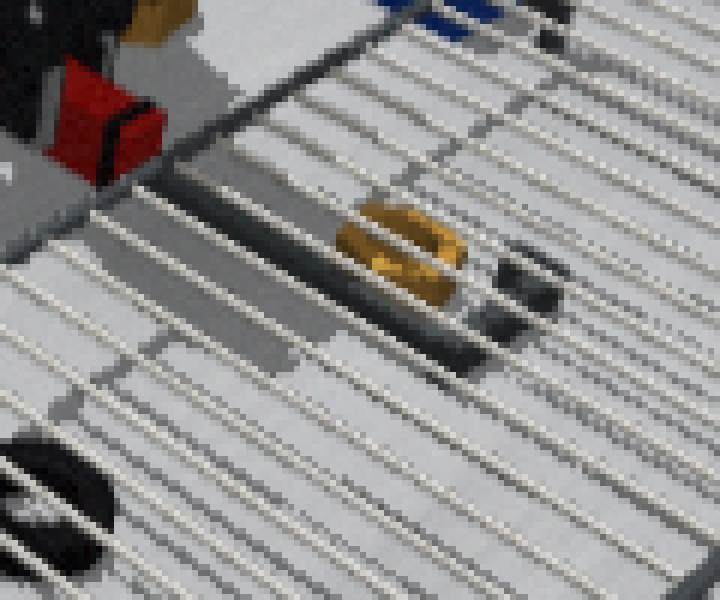

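Emit:
{"op": "arm_command", "data": {
  "series": [0,0.004,0,0,0,0,1,0,0.009,0,0,0,0,1,0,0.015,0,0,0,0,1,0,0.023,0,0,0,0,1,0,0.033,0,0,0,0,1,0,0.043,0,0,0,0,1,0,0.053,0,0,0,0,1,0,0.063,0,0,0,0,1,0,0.07,0,0,0,0,1,0,0.073,0,0,0,0,1]
}}

```text
t: 9.07
tcp_pos: [533.9, 36.2, 5.4]
eef_rot: [[-0.0, -1.0, 0.0], [-1.0, 0.0, 0.0], [-0.0, -0.0, -1.0]]
force: [0.0, -0.2, -1.9]
gripper_width: 18.6
```

Emit:
{"op": "arm_command", "data": {
  "series": [0,0.005,0,0,0,0,1,0,0.013,0,0,0,0,1,0,0.023,0,0,0,0,1,0,0.033,0,0,0,0,1,0,0.042,0,0,0,0,1,0,0.048,0,0,0,0,1,0,0.05,0,0,0,0,1,0,0.05,0,0,0,0,1]
}}

```text
t: 10.07
tcp_pos: [483.8, 36.3, 5.3]
eef_rot: [[0.0, -1.0, -0.001], [-1.0, -0.0, 0.0], [-0.0, 0.001, -1.0]]
force: [0.6, -0.2, -1.7]
gripper_width: 18.6
```

Run:
```python
from h import *
s=bot.read_state();print(s["tcp_pos"],s["force"])
im,d=snap('top','t7')
im2,d=snap('scene','s7')
cv2.imwrite('pics/s7c.png',cv2.resize(im2[120:280,280:480],None,fx=3.5,fy=3.5,interpolation=3))
```

```text
[483.83249857  36.25289917   5.29655871] [ 0.62667273 -0.21168745 -1.73106749]
```

View pics/t7.png

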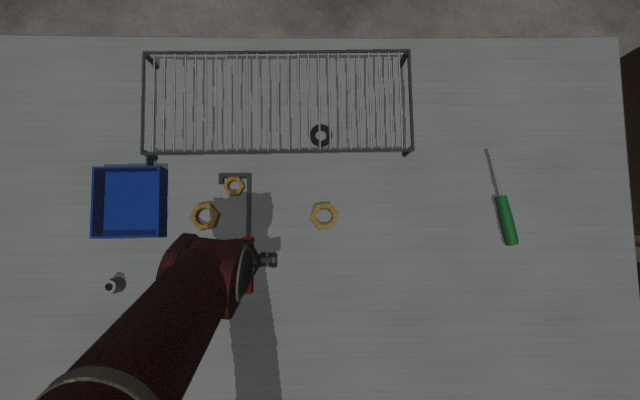

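View pics/s7c.png

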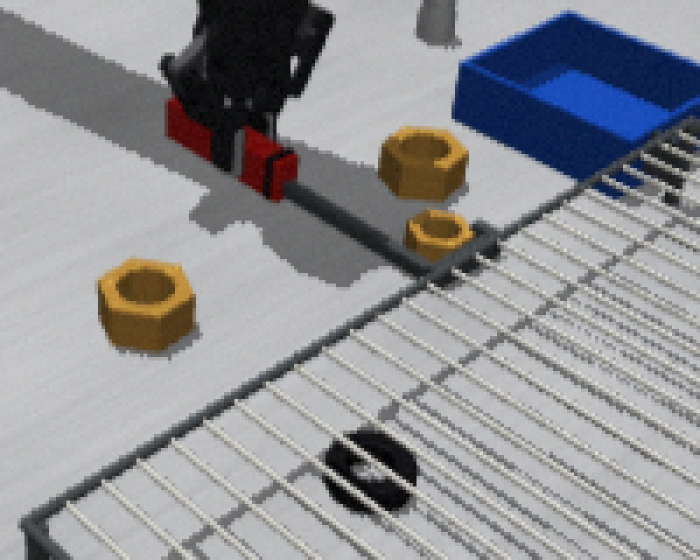

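The nut is fully out at top pixel (234,186) and the collar is still at (320,135). I'll free the hook from the nut, lift it and take it back to its original spot.

Emit:
{"op": "arm_command", "data": {
  "series": [0,-0.004,0,0,0,0,1,0,-0.004,0,0,0,0,1,0,-0.004,-0.015,0,0,0,1,0,-0.004,-0.035,0,0,0,1,0,-0.004,-0.06,0,0,0,1,0,-0.004,-0.06,0,0,0,1]
}}

```text
t: 10.92
tcp_pos: [489.7, 36.3, 67.5]
eef_rot: [[-0.0, -1.0, 0.005], [-1.0, 0.0, 0.001], [-0.001, -0.005, -1.0]]
force: [0.6, 0.5, -1.8]
gripper_width: 18.6
```

Emit:
{"op": "arm_command", "data": {
  "series": [0.03,0.005,0,0,0,0,1,0.075,0.01,0,0,0,0,1,0.12,0.016,0,0,0,0,1,0.165,0.022,0,0,0,0,1,0.21,0.028,0,0,0,0,1,0.255,0.034,0,0,0,0,1,0.3,0.04,0,0,0,0,1,0.335,0.045,0,0,0,0,1,0.349,0.045,0,0,0,0,1,0.349,0.045,0,0,0,0,1]
}}

```text
t: 12.18
tcp_pos: [443.0, -312.6, 64.8]
eef_rot: [[-0.001, -1.0, -0.0], [-1.0, 0.001, 0.001], [-0.001, 0.0, -1.0]]
force: [-0.7, 1.2, -1.9]
gripper_width: 18.6
```

Run:
```python
from h import *
s=bot.read_state();print(s["tcp_pos"],s["force"],rel((443,-313,4.5),-90))
```

```text
[ 442.97452979 -312.57762718   64.81633508] [-0.70466989  1.21852998 -1.90708936] ([0.0005, -0.0001, 0.0603], [0.0005, 0.001, -0.001])
```

Emit:
{"op": "arm_command", "data": {
  "series": [0,0,0.025,0,0,0,1,0,0,0.045,0,0,0,1,0,0,0.055,0,0,0,1,0,0,0.06,0,0,0,1,0,0,0.06,0,0,0,1,0,0,0.06,0,0,0,1]
}}

```text
t: 12.92
tcp_pos: [443.6, -312.9, 5.8]
eef_rot: [[0.0, -1.0, 0.001], [-1.0, -0.0, -0.001], [0.001, -0.001, -1.0]]
force: [0.4, 0.6, -1.9]
gripper_width: 18.8
```

Emit:
{"op": "arm_command", "data": {
  "series": [0,0,0,0,0,0,0,0,0,0,0,0,0,0,0,0,0,0,0,0,0,0,0,0,0,0,0,0,0,0,-0.04,0,0,0,0,0,0,-0.1,0,0,0,0,0,0,-0.14,0,0,0,0,0,0,-0.14,0,0,0,0]
}}

```text
t: 13.92
tcp_pos: [445.0, -314.2, 148.8]
eef_rot: [[-0.0, -1.0, 0.007], [-1.0, 0.0, -0.004], [0.004, -0.007, -1.0]]
force: [0.1, 0.9, 0.0]
gripper_width: 85.2
```

Run:
```python
from h import *
s=bot.read_state();print(s["tcp_pos"],s["force"],s["gripper_width"])
im,d=snap('top','t8');P=cloud('top',d)
hsv=cv2.cvtColor(im,cv2.COLOR_BGR2HSV)
m=((hsv[...,1]>90)&(hsv[...,0]>8)&(hsv[...,0]<30)).astype(np.uint8)
n,l,st,c=cv2.connectedComponentsWithStats(m)
for i in range(1,n):
    if st[i,4]>40 and st[i,0]<600:
        pts=np.argwhere(l==i)[:,::-1]; W=np.array([pxz('top',u,v,19)[:2] for u,v in pts],np.float32)
        print(st[i],np.round(c[i],1),cv2.minAreaRect(W), 'mean',W.mean(0),'z',np.nanpercentile(P[l==i][:,2],[50,90]))
cv2.imwrite('pics/t8c.png',cv2.resize(im[165:245,180:280],None,fx=7,fy=7,interpolation=3))
snap('scene','s8')
```

```text
[ 445.03548641 -314.21197705  148.79102247] [0.14311354 0.88973002 0.01042449] 85.16794989000397
[224 177  20  18 181] [233.4 185.5] ((627.93896484375, 63.67406463623047), (38.00931167602539, 34.42415237426758), 89.8426742553711) mean [627.8864    63.946953] z [18.7656654  20.73048822]
[190 203  30  27 365] [204.2 215.8] ((567.05859375, 121.03421020507812), (56.75856399536133, 49.677818298339844), 45.09577560424805) mean [567.3619  120.74795] z [25.48922902 27.57603165]
[311 203  27  26 313] [323.8 215.7] ((566.0557250976562, -117.45619201660156), (49.3440055847168, 52.918514251708984), 6.0948805809021) mean [ 566.21765  -117.181046] z [26.06597749 28.06704165]
```

View pics/t8c.png

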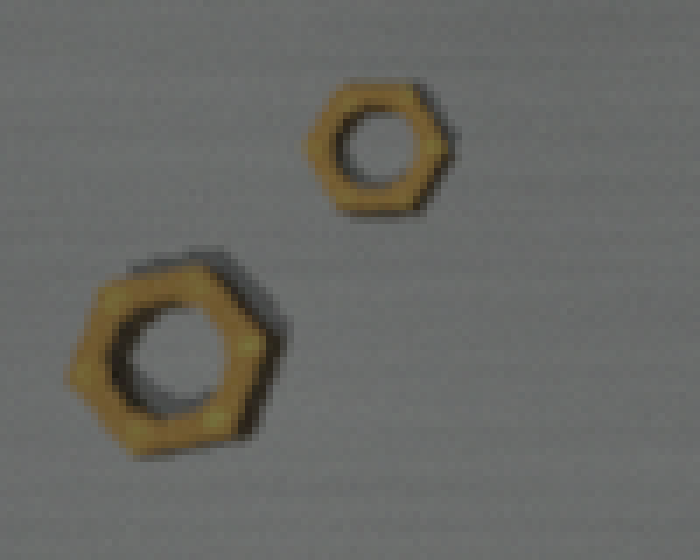

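View pics/s8.png

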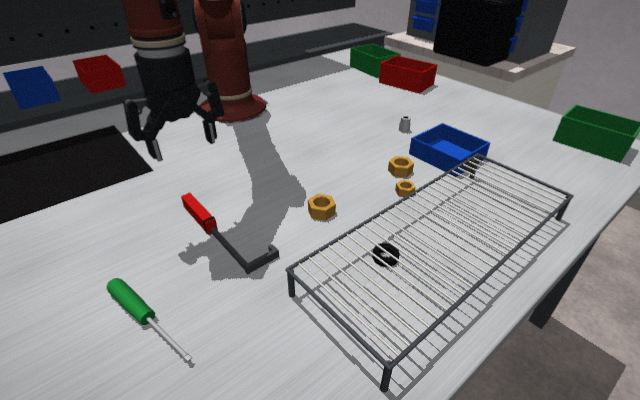

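The hook lies flat back at its place. The nut is at (628, 64) with flats facing ±x, so I'll grasp it with the jaws along -120°/60°, clear of both the shelf and decoy C.

Emit:
{"op": "arm_command", "data": {
  "series": [-0.045,-0.022,0,0,0,0.07,0,-0.09,-0.044,0,0,0,0.14,0,-0.135,-0.066,0,0,0,0.21,0,-0.18,-0.088,0,0,0,0.28,0,-0.225,-0.11,0,0,0,0.35,0,-0.27,-0.132,0.01,0,0,0.42,0,-0.315,-0.154,0.02,0,0,0.49,0,-0.36,-0.175,0.03,0,0,0.5236,0,-0.378,-0.183,0.035,0,0,0.5236,0,-0.378,-0.183,0.035,0,0,0.5236,0]
}}

```text
t: 15.28
tcp_pos: [625.0, 66.4, 108.2]
eef_rot: [[-0.498, -0.867, -0.004], [-0.867, 0.498, -0.0], [0.002, 0.003, -1.0]]
force: [-0.8, -0.8, 0.5]
gripper_width: 85.2
```

Emit:
{"op": "arm_command", "data": {
  "series": [0,0,0,0,0,0,0.15,0,0,0,0,0,0,0.15,0,0,0,0,0,0,0.15]
}}

```text
t: 15.65
tcp_pos: [626.1, 63.6, 110.9]
eef_rot: [[-0.502, -0.865, 0.001], [-0.865, 0.502, -0.0], [0.0, -0.001, -1.0]]
force: [0.0, 0.7, -0.6]
gripper_width: 72.5
```

Run:
```python
from h import *
s=bot.read_state();print(s["tcp_pos"],s["force"],s["gripper_width"],np.round(s["qpos"],1),rel((628,63.8,3),-120))
```

```text
[626.11318539  63.5716637  110.88907717] [ 0.00852053  0.66217279 -0.6107409 ] 72.53168334746394 [ -17.    41.5   15.7   93.1  -14.1   47.3 -115.6] ([-0.0011, -0.0015, 0.1079], [-0.0006, -0.0, -0.0025])
```

Emit:
{"op": "arm_command", "data": {
  "series": [-0.001,-0.0015,0.04,0,0,0,0.15,-0.001,-0.0015,0.075,0,0,0,0.15,-0.001,-0.0015,0.1,0,0,0,0.15,-0.001,-0.0015,0.1075,0,0,0,0.15,-0.001,-0.0015,0.1075,0,0,0,0.15,-0.001,-0.0015,0.1075,0,0,0,1,-0.001,-0.0015,0.1075,0,0,0,1,-0.001,-0.0015,0.1075,0,0,0,1,-0.001,-0.0015,0.1075,0,0,0,1,-0.001,-0.0015,0.1075,0,0,0,1],
  "grip_force": 60
}}

```text
t: 16.9
tcp_pos: [629.0, 65.4, 4.3]
eef_rot: [[-0.5, -0.866, 0.002], [-0.866, 0.5, 0.0], [-0.002, -0.002, -1.0]]
force: [-1.3, -0.5, 5.9]
gripper_width: 34.7
```

Emit:
{"op": "arm_command", "data": {
  "series": [0,0,0,0,0,0,1,0,0,0,0,0,0,1,0,0,-0.03,0,0,0,1,0,0,-0.07,0,0,0,1,0,0,-0.1,0,0,0,1,0,0,-0.1,0,0,0,1]
}}

```text
t: 17.65
tcp_pos: [629.8, 65.3, 105.4]
eef_rot: [[-0.5, -0.866, 0.006], [-0.866, 0.5, 0.001], [-0.003, -0.005, -1.0]]
force: [0.5, -0.2, -1.1]
gripper_width: 34.1
```

Run:
```python
from h import *
s=bot.read_state();print(s["tcp_pos"],s["force"],s["gripper_width"],rel((593,263,105),-120))
im,d=snap('scene','s9')
cv2.imwrite('pics/s9c.png',cv2.resize(im[90:250,300:500],None,fx=3.5,fy=3.5,interpolation=3))
```

```text
[629.75936351  65.339525   105.38062875] [ 0.52512297 -0.20790488 -1.06460448] 34.07857044974357 ([-0.1528, 0.1307, 0.0003], [-0.0047, 0.0034, -0.0001])
```

View pics/s9c.png

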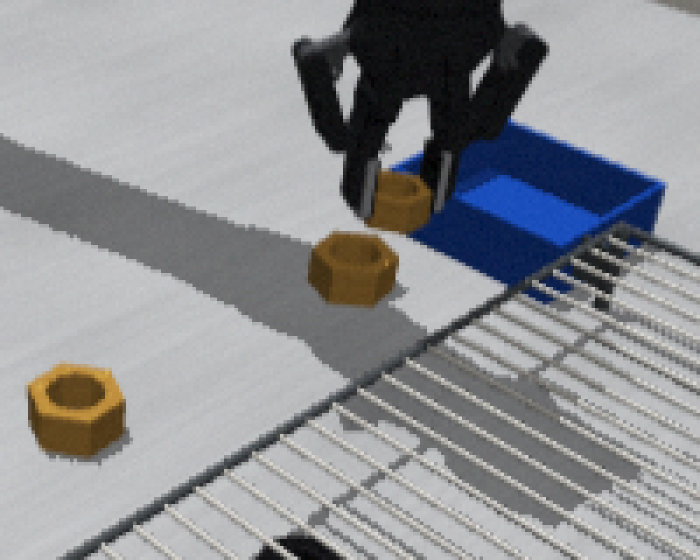

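Emit:
{"op": "arm_command", "data": {
  "series": [-0.03,0.025,0,0,0,0,1,-0.065,0.055,0,0,0,0,1,-0.1,0.085,0,0,0,0,1,-0.135,0.115,0,0,0,0,1,-0.1525,0.131,0,0,0,0,1,-0.1525,0.131,0,0,0,0,1,-0.1525,0.131,0,0,0,0,1]
}}

```text
t: 18.58
tcp_pos: [591.6, 259.2, 102.5]
eef_rot: [[-0.503, -0.864, 0.0], [-0.864, 0.503, -0.003], [0.003, -0.002, -1.0]]
force: [0.5, -0.9, -0.0]
gripper_width: 34.4
```

Run:
```python
from h import *
s=bot.read_state();print(s["tcp_pos"],s["gripper_width"])
im,d=snap('scene','s10');im2,d=snap('top','t10')
cv2.imwrite('pics/s10c.png',np.hstack([cv2.resize(im[60:210,380:530],(400,400)),cv2.resize(im2[140:290,50:200],(400,400))]))
```

```text
[591.59423744 259.219377   102.48752306] 34.42041271821507
```

View pics/s10c.png

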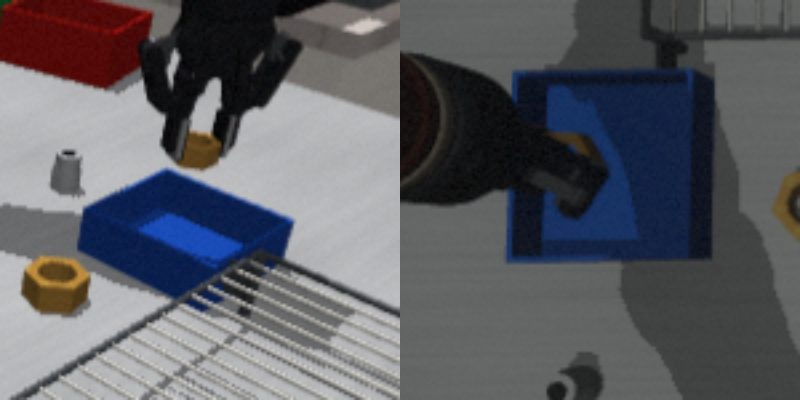

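Emit:
{"op": "arm_command", "data": {
  "series": [0,0,0.03,0,0,0,1,0,0,0.06,0,0,0,1,0,0,0.08,0,0,0,1,0,0,0.086,0,0,0,1,0,0,0.086,0,0,0,1,0,0,0.086,0,0,0,1]
}}

```text
t: 19.42
tcp_pos: [591.8, 263.1, 18.1]
eef_rot: [[-0.5, -0.866, 0.002], [-0.866, 0.5, 0.001], [-0.002, -0.002, -1.0]]
force: [0.3, 1.5, -0.4]
gripper_width: 34.5
```

Emit:
{"op": "arm_command", "data": {
  "series": [0,0,0,0,0,0,0.35,0,0,0,0,0,0,0.35,0,0,0,0,0,0,0.35,0,0,0,0,0,0,0.35,0,0,-0.03,0,0,0,0.35,0,0,-0.08,0,0,0,0.35,0,0,-0.13,0,0,0,0.35,0,0,-0.15,0,0,0,0.35,0,0,-0.15,0,0,0,0.35]
}}

```text
t: 20.55
tcp_pos: [591.9, 263.2, 168.9]
eef_rot: [[-0.5, -0.866, 0.004], [-0.866, 0.5, 0.002], [-0.004, -0.003, -1.0]]
force: [-0.3, -0.2, 0.7]
gripper_width: 55.3
```

Emit:
{"op": "arm_command", "data": {
  "series": [-0.04,0.02,-0.03,0,0,0,0.3,0.02,0.05,-0.05,0,0,0,0.3,0.05,0.1,-0.05,0,0,0,0.3,0.09,0.12,-0.05,0,0,0,0.3,0.12,0.12,-0.05,0,0,0,0.3,0.12,0.12,-0.05,0,0,0,0.3]
}}

```text
t: 21.3
tcp_pos: [424.8, 216.7, 215.7]
eef_rot: [[-0.502, -0.865, -0.004], [-0.865, 0.502, -0.002], [0.004, 0.002, -1.0]]
force: [1.5, 0.5, -0.1]
gripper_width: 59.8
```

Run:
```python
from h import *
s=bot.read_state();print(s["tcp_pos"],s["gripper_width"],s["force"])
im,d=snap('scene','s11');im2,d=snap('top','t11')
cv2.imwrite('pics/s11b.png',np.hstack([cv2.resize(im[60:210,380:530],(400,400)),cv2.resize(im2[140:290,50:200],(400,400))]))
```

```text
[424.78282738 216.69147426 215.73050955] 59.830245489311004 [ 1.47839859  0.47905329 -0.05524648]
```

View pics/s11b.png

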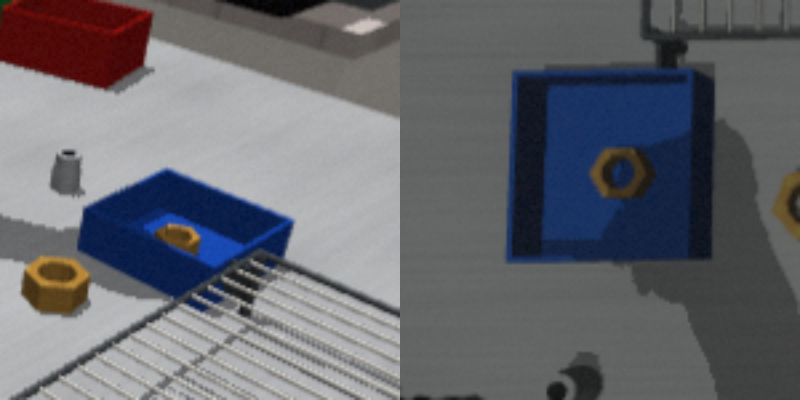

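View pics/t11.png

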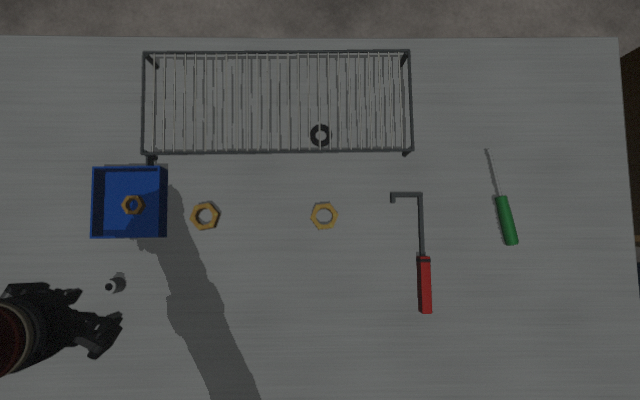

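The nut lies flat in the bin at top pixel (132,204). The hook is flat on the bench at (390-432,190-313), the collar is unmoved at (320,135), and the arm is clear of everything.

```bash
python3 -c "
from workcell import bot
print(bot.finish_job())"
```

```text
the job is handed in; nothing more can be done
None
```

The brass nut is in the blue bin, and I handed the job in at about 21.5 s of the 67 s allowed. I drew the nut out with the red-handled hook, laid the hook back on the bench where it had been, then picked up the nut and put it in the bin.

The last pictures showed:
- **Nut:** it lies flat inside the bin, near the middle.
- **Hook:** it lies flat on the bench.
- **Collar:** it is at the same pixels as at the start, (320,135) in the top view.
- **Decoy nuts:** the two larger nuts have not moved.
- **Arm:** it is clear of everything, and the wrist force never read above about 6 N at the end of a move.

One thing did not go as planned: when I slid the hook sideways under the shelf, it overshot by about 6 mm and nudged the nut left. I re-centred the hook on the nut before pulling, and the pull then went cleanly.

The two cameras also disagreed by about 5 mm on where the nut and collar lay under the shelf. I allowed margin for that and it caused no trouble.

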